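# Stack the craft boxes end for end and close the stack

## Robot

A 6-joint arm with a two-finger parallel gripper is mounted at the origin on the work surface. World frame = base frame: x ahead of the robot, y to its left, z up, the work surface at z = 0. Lengths are in mm, angles in degrees, forces in N, time in s.
With the tool pointing down it reaches from about 300 to 850 mm from the base axis. Payload 4.2 kg.
Tool frame: the origin (TCP) lies on the front face of the gripper's body, between the roots of the fingers; the fingertips stand 78 mm ahead of it and the grasp point (between the pads) lies 60 mm ahead of it; x points along the fingers, y is the direction in which the jaws open and shut, and the axes are right-handed (so a half turn about x gives the same grasp; the last joint's range is limited). The gripper opens to 91 mm and grips with 3 to 60 N. Pads are 32 mm wide; open, the fingers measure 118 mm over their backs; the gripper's body (76 mm by 178 mm) begins 60 mm behind the grasp point.
Start: joints at [-73.625, 18.312, 89.639, -0, 72.044, -1.146], TCP at [173.108, -548.332, 292.276] pointing down, gripper open.
Joint ranges: [-177.97, 177.97], [-48.28, 115.42], [12.27, 149.76], [-77.06, 257.06], [2.81, 150.46], [-146.56, 146.56]. Speed limits (degrees/s): [147.25, 147.25, 180, 180, 180, 180].

## Interface

Orientations are given as [roll, pitch, yaw] about the fixed x, y, z axes, in that order (R = Rz(yaw) Ry(pitch) Rx(roll)).
In Python, from workcell import status, viewer, env gives the robot as it stands. The module is installed in compiled form; this text tells all that it offers.
- The arm moves only by the tool move_arm, never from a script. Its argument "moves" is a list of rows, each a list of 3 entries, a list of its own where there are three numbers: the shift along the tool's x, y, z in cm, then the turn about the tool's x in rad, then the gripper's target within -1 to 1 (fully open at 1, half-way at 0, shut at -1). A call has 1 to 20 rows; each row is the pose to reach, as a shift and turn from the pose commanded when the call began, along the tool's axes at that moment; what a row does not reach only later rows make up. A row lasts 1/8 s, in which the tool goes at most 62.5 mm and 10.7 degrees, less where a joint would pass 70% of its speed; a pose out of reach is approached as far as the arm can. A call with a gripper value outside its range is refused whole. The fingers move at their own pace and stop on an object; "force" is the grip in N (left out, the last holds). Time passes only in rows, so rows that repeat a pose let the fingers close. It gives the time, the measured TCP pose, the force and the opening at its end, in the units of the state.
- status.state(): the state, without advancing time (a new reading comes with each control period).
- viewer.grab_frame(name): name is "scene" or "top" or "wrist"; returns the picture (384x512x3 uint8, red, green, blue); there is no depth.
- viewer.get_calibration(name): a dict with "camera_matrix" (3x3 intrinsics, pixels), "eye" and "rotation" of the camera in the world. Camera axes: x right, y down, z forward; pixel columns grow to the right and rows downward; lengths in mm; the calibration is good to about 2 mm. A picture is of the moment at which its call begins: read the wrist's pose just before it. get_calibration takes no time and is no camera call; for the wrist camera it gives the pose at the moment of the call.
- env.job_done(): hands the job in, once; it reports no verdict.
The state is a dict: "time_s": time; "qpos": joint angles; "qvel": joint speeds; "effort": joint torques, N m; "ee_pos": TCP position; "ee_rot": TCP orientation; "force": force on the tool from outside, world axes, zero at the start; "torque": the same for the moment, N m; "gripper_width": finger opening in mm.
Only numpy, scipy, OpenCV 4.12 (cv2) and the standard library are available. Lean on these libraries where they do the work, as an engineer would, in place of code of your own. Each camera call takes 0.05 s, during which the arm holds its last target.

## Task

Stack the three grey craft boxes on the low dark-wood stand: the deep one with the eggs first, then the middle one with the corks, then the shallow one with the sticks, and last put the lid on top. Turn every box end for end to what is beneath it, pull tabs at opposite ends (for the first box, opposite the stand's tab), so that its feet stand on the ledges instead of dropping in, and let the lid seat flat inside the rim. Do not tip over either egg cup.

Things in the scene. Friction and masses are not known exactly. Their poses are not given: they have to be found in the camera images.
- stand: Low empty dark-wood tray, fixed, 110 (x) by 60 (y) by 24 mm, 3 mm walls. Origin: centre of underside, z up. Flat tab at its +x end. Inside on the long walls ledges at x -40, +20, 18 mm above the origin: a box turned 180 degrees (tabs opposite) stands on them with its origin 18 mm above the stand's, 5 mm play in y. Unturned, its feet miss the ledges and it sits 12 mm too low.
- deep_box: Grey plastic box holding small white eggs, 110 (x) by 60 (y) mm, flat sides, 66 mm from feet to rim, 0.1-0.3 kg. Origin: centre, at the underside of its feet; z up. Flat tab 14 mm long at the rim of its +x end. Feet 18 mm tall at x +40, -20, y +-17. Ledges inside as in the stand, 6 mm below the rim. Grasp across the 60 mm width from above. Next box's origin: 60 mm above this one's.
- middle_box: Grey plastic box holding corks, 110 (x) by 60 (y) mm, flat sides, 56 mm from feet to rim, 0.1-0.3 kg. Origin: centre, at the underside of its feet; z up. Flat tab 14 mm long at the rim of its +x end. Feet 18 mm tall at x +40, -20, y +-17. Ledges inside as in the stand, 6 mm below the rim. Grasp across the 60 mm width from above. Next box's origin: 50 mm above this one's.
- shallow_box: Grey plastic box holding flat wooden sticks, 110 (x) by 60 (y) mm, flat sides, 46 mm from feet to rim, 0.1-0.3 kg. Origin: centre, at the underside of its feet; z up. Flat tab 14 mm long at the rim of its +x end. Feet 18 mm tall at x +40, -20, y +-17. Ledges inside as in the stand, 6 mm below the rim. Grasp across the 60 mm width from above. Seated lid's origin: 41 mm above.
- lid: Plywood lid, 114 (x) by 64 (y) by 6 mm, with a board 90 by 44 by 5 mm under it that drops inside a box's rim (5 mm play); either way round is good. On top in the middle a wooden grip bar 44 (x) by 16 (y) by 28 mm. Origin: centre of the underside of the lower board; lid surface 11 mm and bar top 39 mm above it; z up. About 0.1 kg.
- egg_cup_a: Wooden egg cup with a white egg fixed in it, 40 mm across, 69 mm tall overall, standing loose. Origin: centre of its underside, z up. A bystander that must not be tipped over.
- egg_cup_b: A second such egg cup with egg: 40 mm across, 69 mm tall, origin at the centre of its underside. A bystander that must not be tipped over.
Things that resemble listed ones, but are neither listed nor needed, are in the scene too. What is shaped like the middle_box but pink or turquoise is not meant.

How it is judged (in metres and radians):
On the way, in this order (a step that is already met when the one before it is completed fails the run):
1. The deep box stands on the ledges of the wooden stand, turned and let go (x of deep_box in the frame of stand between -0.008 and 0.008 m and y of deep_box in the frame of stand between -0.008 and 0.008 m and z of deep_box in the frame of stand between 0.015 and 0.021 m and angle between the x axis of deep_box and the x axis of stand, either way round below 0.15 rad and angle between deep_box's own z axis and vertical below 0.06 rad and linear speed of deep_box below 0.03 m/s and angular speed of deep_box below 0.3 rad/s and contact force between the fingers and deep_box below 0.3 N), for 0.2 s.
2. The middle box stands on the ledges of the deep box, turned and let go (x of middle_box in the frame of deep_box between -0.008 and 0.008 m and y of middle_box in the frame of deep_box between -0.008 and 0.008 m and z of middle_box in the frame of deep_box between 0.057 and 0.063 m and angle between the x axis of middle_box and the x axis of deep_box, either way round below 0.15 rad and angle between middle_box's own z axis and vertical below 0.06 rad and linear speed of middle_box below 0.03 m/s and angular speed of middle_box below 0.3 rad/s and contact force between the fingers and middle_box below 0.3 N), for 0.2 s.
3. The shallow box stands on the ledges of the middle box, turned and let go (x of shallow_box in the frame of middle_box between -0.008 and 0.008 m and y of shallow_box in the frame of middle_box between -0.008 and 0.008 m and z of shallow_box in the frame of middle_box between 0.047 and 0.053 m and angle between the x axis of shallow_box and the x axis of middle_box, either way round below 0.15 rad and angle between shallow_box's own z axis and vertical below 0.06 rad and linear speed of shallow_box below 0.03 m/s and angular speed of shallow_box below 0.3 rad/s and contact force between the fingers and shallow_box below 0.3 N), for 0.2 s.
4. The lid is down on the shallow box, its underside board inside the rim, and let go (x of lid in the frame of shallow_box between -0.008 and 0.008 m and y of lid in the frame of shallow_box between -0.008 and 0.008 m and z of lid in the frame of shallow_box between 0.038 and 0.044 m and angle between the x axis of lid and the x axis of shallow_box, either way round below 0.15 rad and angle between lid's own z axis and vertical below 0.06 rad and linear speed of lid below 0.03 m/s and angular speed of lid below 0.3 rad/s and contact force between the fingers and lid below 0.3 N), for 0.2 s.
At the end, for the whole second after the job is handed in: Deep box on the stand, middle box on it, shallow box on that, lid on top: each within 8 mm of centre in x and y, parallel within 0.15 rad, level within 0.06 rad and within 3 mm of the height of feet on ledges (turned end for end) or lid inside rim; all let go and at rest (all of step 1 and all of step 2 and all of step 3 and all of step 4); the robot touches nothing.
It fails at once if An egg cup is tipped over (angle between any of egg_cup_a, egg_cup_b's own z axis and vertical above 0.6 rad).
It also fails if it takes over 106 s, if anything falls off the work surface, if the arm or the gripper's body presses on something with over 40 N, if the wrist force passes 120 N, or if a joint passes its speed limit or range.

## Working session

There is one attempt and no reset: what is moved stays moved. The work goes in short steps, Python scripts to look and compute and a tool call to move; the robot and the scene stay as the last step left them, time stands still between calls to the robot, and variables do not carry over. Pictures are saved under pics/ and viewed, and the job is handed in when it is done.

Besides the shell and the picture viewer there is one more tool, called after "Call:" as a command line: name --argument value ..., lists and objects as JSON in quotes. move_arm: Moves the arm, as the interface text tells. Its arguments: {"type":"object","properties":{"moves":{"type":"array","items":{"type":"array"}},"force":{"type":"number"}},"required":["moves"]}

```bash
mkdir -p pics
python3 - <<'E'
from workcell import status, viewer
import cv2
print(status.state())
for n in("scene","top","wrist"):
    im=viewer.grab_frame(n); cv2.imwrite(f"pics/{n}0.png",im[:,:,::-1]); c=viewer.get_calibration(n); print(n,c)
E
```

```text
{'time_s': 0.0, 'qpos': array([-7.36235772e+01,  1.83520568e+01,  8.97068588e+01, -1.01657253e-03,
        7.20436610e+01, -1.14596029e+00]), 'qvel': array([ 0.03005667, -0.04689925,  0.04395291,  0.02191065, -0.0637668 ,
        0.11287624]), 'effort': array([ 1.11899302e-03, -4.12452900e+01, -2.31975800e+01,  7.27002276e-02,
        4.54129104e-02, -1.38528603e-04]), 'ee_pos': array([ 173.0122623 , -547.96713656,  291.41292382]), 'ee_rot': array([-90.60612503,  89.89741889, 106.91657228]), 'force': array([-0.57956932,  0.80230059, -0.29188276]), 'torque': array([-0.00849344,  0.0325795 ,  0.02755926]), 'gripper_width': 90.9060629847017}
scene {'camera_matrix': array([[453.78173771,   0.        , 256.51118654],
       [  0.        , 453.78173771, 192.91608941],
       [  0.        ,   0.        ,   1.        ]]), 'eye': array([1019.96830525,  418.00757747,  604.34088918]), 'rotation': array([-127.97695987,   -0.75263017,  128.09964791])}
top {'camera_matrix': array([[357.03453976,   0.        , 255.62815649],
       [  0.        , 357.03453976, 187.39312264],
       [  0.        ,   0.        ,   1.        ]]), 'eye': array([338.08269763, -23.1978345 , 741.12432611]), 'rotation': array([-169.49192943,    1.26693276,  -88.68905883])}
wrist {'camera_matrix': array([[286.65854237,   0.        , 254.55126796],
       [  0.        , 286.65854237, 192.1671964 ],
       [  0.        ,   0.        ,   1.        ]]), 'eye': array([ 235.38697216, -529.01313739,  384.94417573]), 'rotation': array([ 1.66398062e+02,  5.29775210e-02, -7.24369759e+01])}
```

View pics/scene0.png

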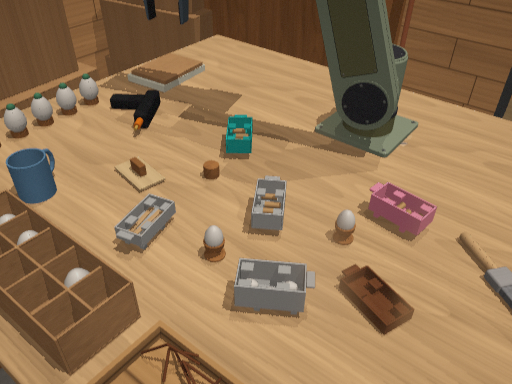

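View pics/top0.png

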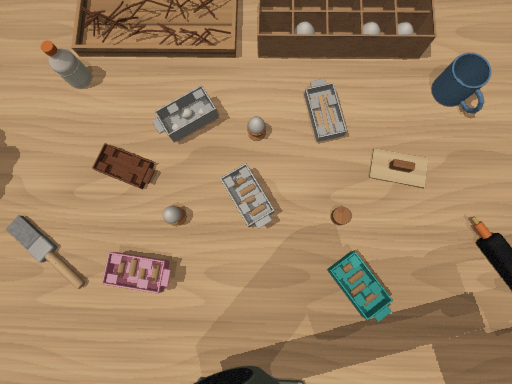

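View pics/wrist0.png

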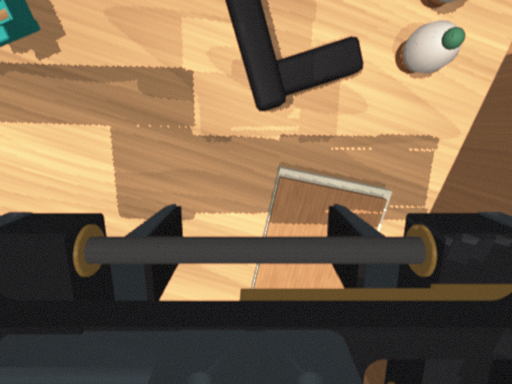

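```bash
cat > h.py <<'E'
import numpy as np, cv2
from scipy.spatial.transform import Rotation as R
from workcell import status, viewer
def cal(n):
    c=viewer.get_calibration(n); return c["camera_matrix"],np.array(c["eye"]),R.from_euler("xyz",c["rotation"],degrees=True).as_matrix()
def pt(c,uv,z):
    K,e,M=c; d=M@np.linalg.solve(K,[uv[0],uv[1],1]); return e+d*(z-e[2])/d[2]
def px(c,p):
    K,e,M=c; q=K@(M.T@(np.array(p)-e)); return q[:2]/q[2]
def crop(im,cx,cy,w,h,s):
    x0,y0=cx-w//2,cy-h//2
    o=cv2.resize(im[max(y0,0):y0+h,max(x0,0):x0+w],None,fx=s,fy=s,interpolation=cv2.INTER_CUBIC)
    for i in range(0,w,10): cv2.putText(o,str(x0+i),(i*s,8),0,.3,(255,0,0),1); cv2.line(o,(i*s,10),(i*s,16),(255,0,0),1)
    for i in range(0,h,10): cv2.putText(o,str(y0+i),(0,i*s+4),0,.3,(255,0,0),1)
    return o
E
python3 - <<'E'
from h import *
im=cv2.imread("pics/top0.png")
a=[crop(im,*c,64,48,6) for c in [(187,115),(326,111),(247,196),(125,166)]]
cv2.imwrite("pics/c1.png",np.vstack([np.hstack(a[:2]),np.hstack(a[2:])]))
cv2.imwrite("pics/c2.png",crop(im,400,167,80,60,8))
E
```

```text
(no output)
```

View pics/c1.png

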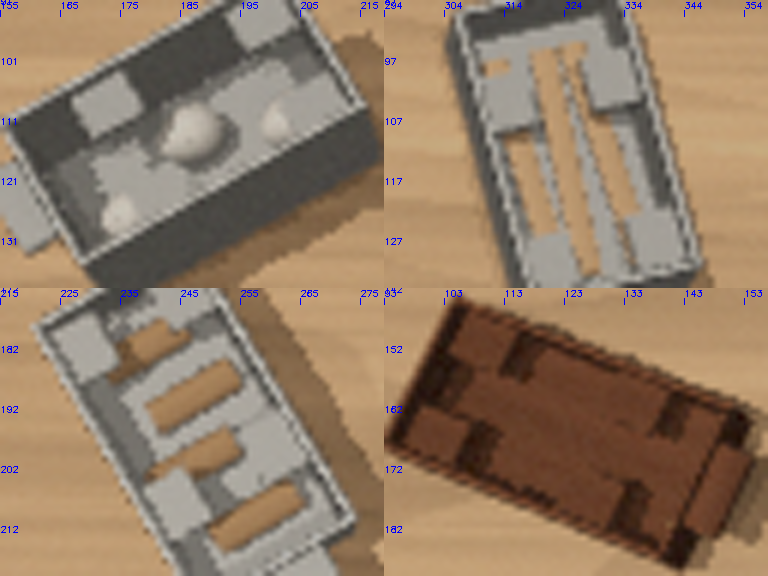

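View pics/c2.png

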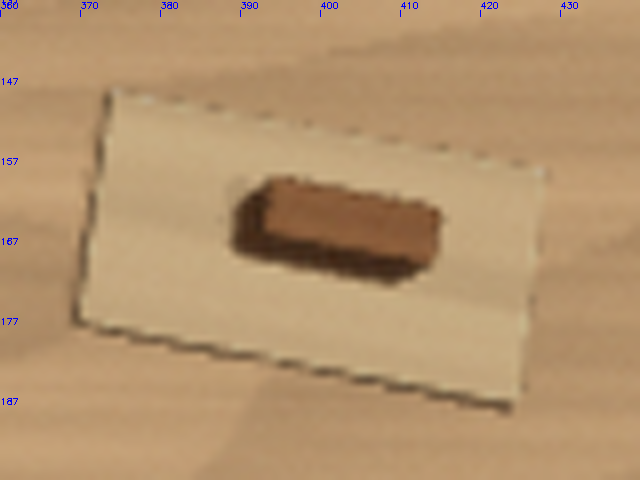

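Run:
```python
from h import *
im=cv2.imread("pics/top0.png")
for n,c in dict(d=(185,115),s=(326,111),m=(247,196),t=(125,166)).items():
    cv2.imwrite(f"pics/d{n}.png",crop(im,*c,78,74,8))
```

```text
(no output)
```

View pics/dd.png

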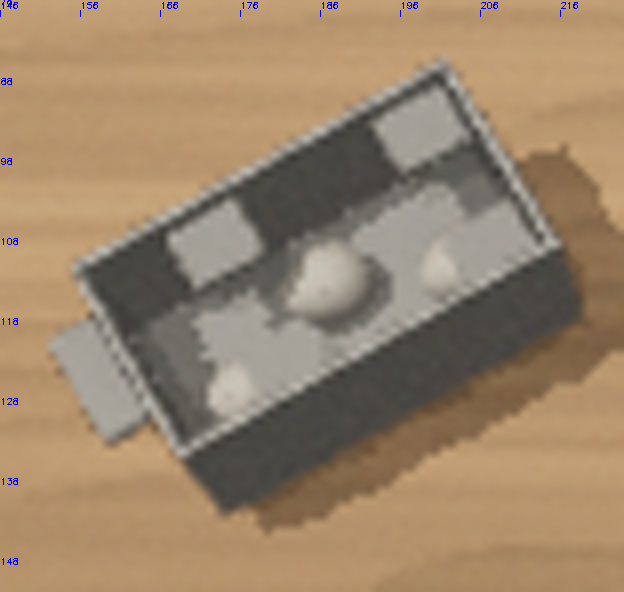

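View pics/ds.png

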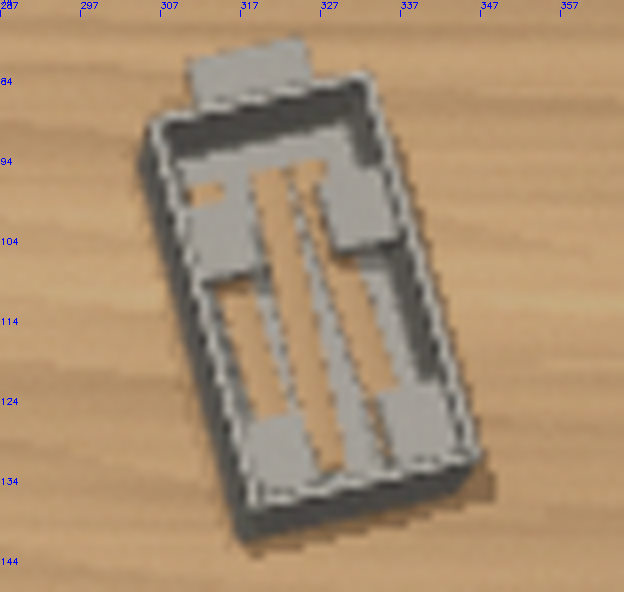

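View pics/dm.png

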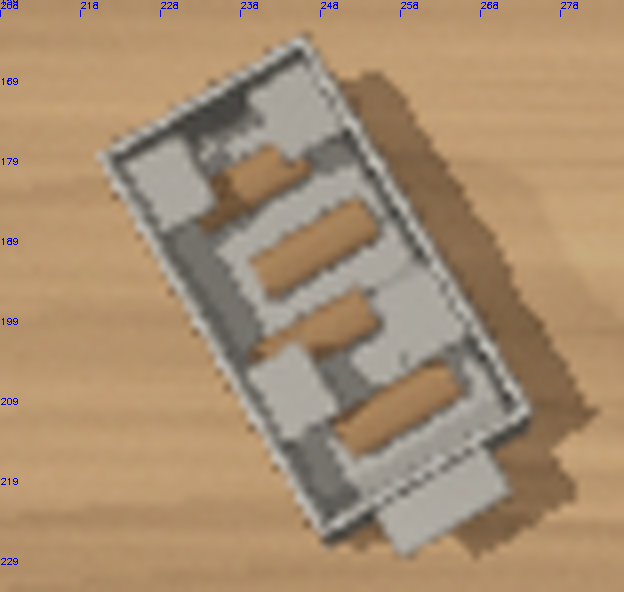

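View pics/dt.png

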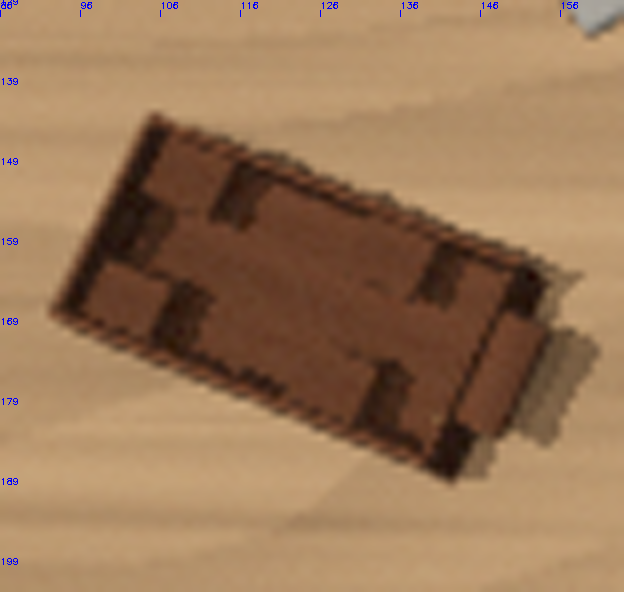

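```bash
cat > meas.py <<'E'
from h import *
c=cal("top")
def m(name,c0,pts,z,scale=8,half=None):
    P=np.array([pt(c,((u+.5)/scale-.5+c0[0],(v+.5)/scale-.5+c0[1]),z)[:2] for u,v in pts])
    # pts order: tab-end L, tab-end R, far R, far L (around)
    ctr=P.mean(0); t=(P[0]+P[1])/2; f=(P[2]+P[3])/2; d=t-f
    w=(P[0]+P[3])/2-(P[1]+P[2])/2
    print(name,ctr.round(1),"yaw(tab) %.1f"%np.degrees(np.arctan2(d[1],d[0])),"len %.1f wid %.1f"%(np.hypot(*d),np.hypot(*w)), "yaw w %.1f"%(np.degrees(np.arctan2(w[1],w[0]))),"r %.0f"%np.hypot(*ctr))
m("deep",(146,78),[(75,270),(182,458),(560,243),(443,65)],66)
m("shal",(287,74),[(150,120),(365,78),(480,460),(250,508)],46)
m("mid",(208,159),[(325,528),(528,412),(303,40),(100,155)],56)
m("stand",(86,129),[(548,268),(450,482),(52,312),(155,117)],24)
m("lid",(360,137),[(110,90),(78,322),(510,406),(545,168)],11)
m("bar",(360,137),[(275,178),(265,230),(432,262),(440,207)],39)
E
python3 meas.py
```

```text
deep [619.2 140.4] yaw(tab) 122.2 len 107.5 wid 57.6 yaw w 32.8 r 635
shal [ 631.7 -144.5] yaw(tab) 14.1 len 107.7 wid 58.5 yaw w 102.8 r 648
mid [452.  12.] yaw(tab) -147.7 len 107.4 wid 56.9 yaw w 121.2 r 452
stand [512.5 273.1] yaw(tab) -110.9 len 115.4 wid 59.2 yaw w -21.2 r 581
lid [ 521.4 -300.3] yaw(tab) 79.9 len 112.6 wid 64.2 yaw w -10.6 r 602
bar [ 521.3 -300.6] yaw(tab) 80.0 len 41.5 wid 14.2 yaw w -12.0 r 602
```

```bash
cat >> h.py <<'E'
def tool():
    s=status.state(); return s,np.array(s["ee_pos"]),R.from_euler("xyz",s["ee_rot"],degrees=True).as_matrix()
def plan(x,y,z,yaw,abs180=True):
    """yaw = desired world direction of tool y; z=TCP height"""
    s,p,M=tool(); cur=np.degrees(np.arctan2(M[1,1],M[0,1]))
    q1n=np.degrees(np.arctan2(y,x))
    for yy in (yaw,yaw+180):
        d=(yy-cur+180)%360-180
        for dd in (d,d-360*np.sign(d)):
            q6=s["qpos"][5]+(q1n-s["qpos"][0])-dd
            if abs(q6)<140: print("shift cm",(M.T@(np.array([x,y,z])-p)/10).round(2),"turn rad %.3f"%np.radians(-dd),"(%.0f deg) q6 %.0f jaw yaw %.1f cur %.1f"%(dd,q6,yy,cur))
E
python3 - <<'E'
from h import *
s,p,M=tool(); print(M.round(3)); c=cal("wrist"); print(M.T@(c[1]-p), (M.T@c[2]).round(3))
c=cal("top")
for n,uv,z in [("cupA",(257,125),55),("cupB",(174,214),55),("mugtop",(468,75),90)]: print(n,pt(c,uv,z))
plan(430,290,300,-20.9)
plan(512,200,330,32)
E
```

```text
[[-0.     0.301 -0.954]
 [ 0.001 -0.954 -0.301]
 [-1.    -0.001 -0.   ]]
[-93.30935325   0.47911705 -65.19719401] [[-0.    -0.235  0.972]
 [ 1.     0.001  0.001]
 [-0.001  0.972  0.235]]
cupA [593.22027303  -4.9540159   55.        ]
cupB [409.5929782  151.90562086  55.        ]
mugtop [ 688.28679775 -413.56426939   90.        ]
shift cm [ -0.74 -72.18 -49.74] turn rad -0.900 (52 deg) q6 55 jaw yaw -20.9 cur -72.5
shift cm [ -0.74 -72.18 -49.74] turn rad -4.042 (232 deg) q6 -125 jaw yaw 159.1 cur -72.5
shift cm [ -3.76 -61.13 -54.85] turn rad -1.823 (104 deg) q6 -11 jaw yaw 32.0 cur -72.5
```

Run:
```python
from h import *
plan(514,164,320,-51)
```

```text
shift cm [ -2.76 -57.64 -53.95] turn rad -0.375 (21 deg) q6 69 jaw yaw -51.0 cur -72.5
shift cm [ -2.76 -57.64 -53.95] turn rad -3.516 (201 deg) q6 -111 jaw yaw 129.0 cur -72.5
```

Call:
move_arm --moves '[[[-2.8,-57.6,-54.0],-0.375,1],[[-2.8,-57.6,-54.0],-0.375,1],[[-2.8,-57.6,-54.0],-0.375,1],[[-2.8,-57.6,-54.0],-0.375,1],[[-2.8,-57.6,-54.0],-0.375,1],[[-2.8,-57.6,-54.0],-0.375,1],[[-2.8,-57.6,-54.0],-0.375,1],[[-2.8,-57.6,-54.0],-0.375,1],[[-2.8,-57.6,-54.0],-0.375,1],[[-2.8,-57.6,-54.0],-0.375,1],[[-2.8,-57.6,-54.0],-0.375,1],[[-2.8,-57.6,-54.0],-0.375,1],[[-2.8,-57.6,-54.0],-0.375,1],[[-2.8,-57.6,-54.0],-0.375,1],[[-2.8,-57.6,-54.0],-0.375,1],[[-2.8,-57.6,-54.0],-0.375,1]]'

```text
time_s: 2.15
ee_pos: [514.1, 162.4, 320.3]
ee_rot: [14.4, 90.0, -126.7]
force: [0.0, -0.3, 0.3]
gripper_width: 91.2
```

```bash
cat >> h.py <<'E'
import pickle
def shot(n,tag):
    c=cal(n); im=viewer.grab_frame(n)[:,:,::-1].copy(); cv2.imwrite(f"pics/{tag}.png",im); pickle.dump(c,open(f"pics/{tag}.cal","wb")); return im
E
python3 - <<'E'
from h import *
print(tool()[1],tool()[0]["time_s"])
im=shot("wrist","w1"); cv2.imwrite("pics/w1b.png",cv2.resize(im[:260],None,fx=1.56,fy=1.56,interpolation=cv2.INTER_CUBIC))
E
```

```text
[514.1393656  162.37018058 320.28888774] 2.15
```

View pics/w1b.png

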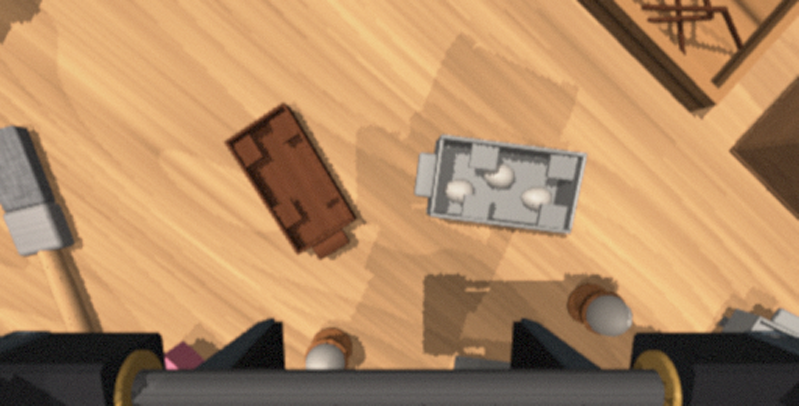

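Run:
```python
from h import *
im=cv2.imread("pics/w1.png")
cv2.imwrite("pics/w1s.png",crop(im,187,116,98,74,8)); cv2.imwrite("pics/w1d.png",crop(im,322,118,118,74,6))
```

```text
(no output)
```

View pics/w1s.png

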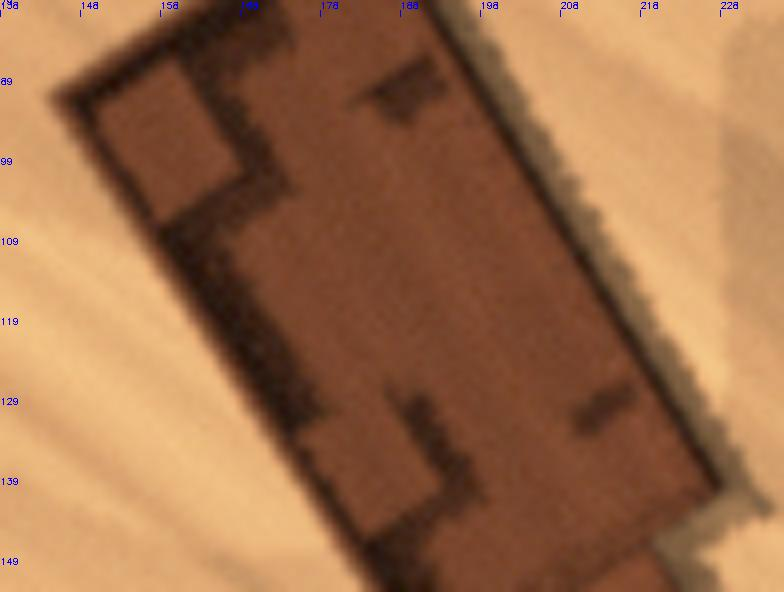

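View pics/w1d.png

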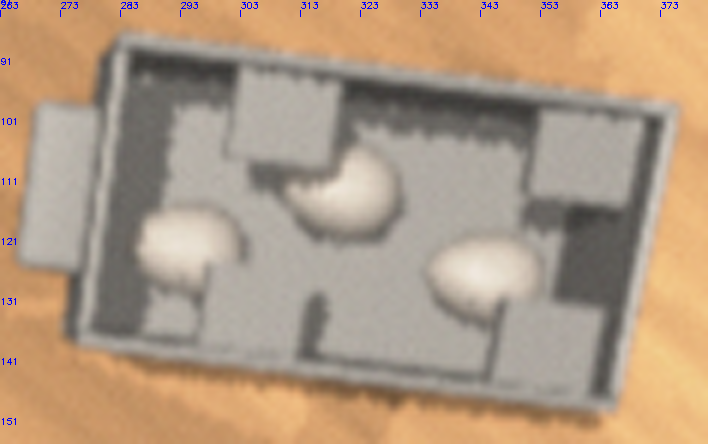

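Run:
```python
from h import *
im=cv2.imread("pics/w1.png")
cv2.imwrite("pics/w1s.png",crop(im,187,116,100,116,5))
```

```text
(no output)
```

View pics/w1s.png

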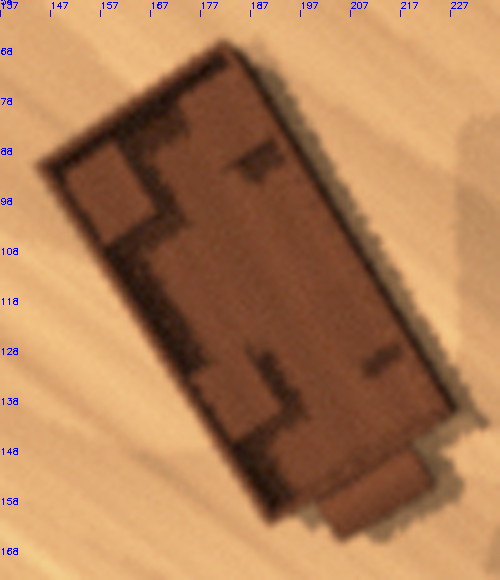

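```bash
sed -n 1,12p meas.py | grep -v '^m(' > m2.py
python3 - <<'E'
exec(open("m2.py").read())
c=pickle.load(open("pics/w1.cal","rb"))
m("deep",(263,81),[(82,345),(122,38),(678,103),(613,410)],66,6)
m("stand",(137,58),[(457,408),(270,522),(40,165),(228,43)],24,5)
plan(615,143,250,32)
E
```

```text
deep [620.8 141.6] yaw(tab) 122.4 len 107.8 wid 58.6 yaw w -147.8 r 637
stand [516.  277.6] yaw(tab) -110.0 len 106.8 wid 59.0 yaw w -20.6 r 586
shift cm [ 7.04  7.84 -6.63] turn rad -1.450 (83 deg) q6 -19 jaw yaw 32.0 cur -51.1
```

Run:
```python
from h import *
cw=pickle.load(open("pics/w1.cal","rb")); ct=cal("top")
f=lambda c,c0,s,u,v:pt(c,((u+.5)/s-.5+c0[0],(v+.5)/s-.5+c0[1]),24)[:2].round(1)
for u,v in [(457,408),(270,522),(40,165),(228,43)]: print("w",f(cw,(137,58),5,u,v))
for u,v in [(548,268),(450,482),(52,312),(155,117)]: print("t",f(ct,(86,129),8,u,v))
P=np.array([f(cw,(137,58),5,u,v) for u,v in [(457,408),(270,522),(40,165),(228,43)]])
for p in P: print(((px(ct,[*p,24])-[86,129]+.5)*8).round())
```

```text
w [525.9 217. ]
w [469.6 237.9]
w [507.2 338.1]
w [561.4 317.5]
t [520.4 208.6]
t [463.4 229.7]
t [506.4 337.9]
t [559.7 316.1]
[518. 248.]
[421. 458.]
[ 52. 309.]
[151. 111.]
```

Run:
```python
from h import *
plan(620.5,141.4,190,32.3)
```

```text
shift cm [13.04  8.3  -6.96] turn rad -1.455 (83 deg) q6 -19 jaw yaw 32.3 cur -51.1
```

Call:
move_arm --moves '[[[13.0,8.3,-7.0],-1.455,1],[[13.0,8.3,-7.0],-1.455,1],[[13.0,8.3,-7.0],-1.455,1],[[13.0,8.3,-7.0],-1.455,1],[[13.0,8.3,-7.0],-1.455,1],[[13.0,8.3,-7.0],-1.455,1],[[13.0,8.3,-7.0],-1.455,1],[[13.0,8.3,-7.0],-1.455,1],[[13.0,8.3,-7.0],-1.455,1],[[13.0,8.3,-7.0],-1.455,1],[[13.0,8.3,-7.0],-1.455,1]]'

```text
time_s: 3.58
ee_pos: [621.3, 142.8, 190.3]
ee_rot: [19.2, 90.0, -38.5]
force: [0.3, -0.4, -0.5]
gripper_width: 91.1
```

Run:
```python
from h import *
print(tool()[1],tool()[0]["qpos"])
plan(620.5,141.4,114,32.3)
im=shot("wrist","w2")
im=shot("scene","s2")
```

```text
[621.2626564  142.81662482 190.31105422] [ 1.19146846e+01  2.81177115e+01  8.93313777e+01 -5.76058130e-03
  6.25466852e+01 -2.03730904e+01]
shift cm [ 7.63 -0.14  0.08] turn rad -0.000 (0 deg) q6 -19 jaw yaw 32.3 cur 32.3
```

View pics/w2.png

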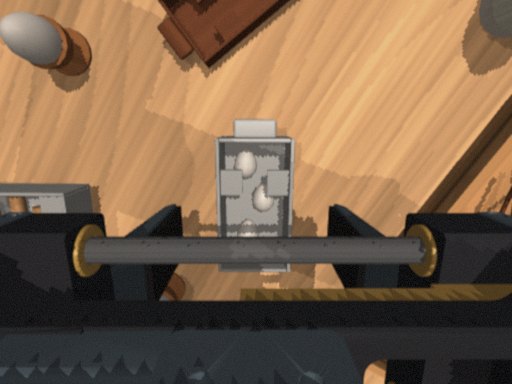

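View pics/s2.png

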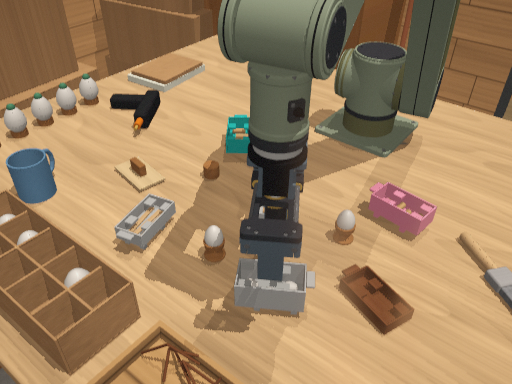

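Run:
```python
from h import *
c=pickle.load(open("pics/w2.cal","rb"))
A=pt(c,(254.5,137),66);B=pt(c,(254.5,270),66);print(A,B,(A+B)/2,np.hypot(*(A-B)[:2]))
```

```text
[591.09714821 189.04571255  66.        ] [649.61579672  96.58464516  66.        ] [620.35647246 142.81517885  66.        ] 109.42340338153143
```

Call:
move_arm --moves '[[[3.0,-0.1,0.0],0,1],[[5.5,-0.1,0.0],0,1],[[7.6,-0.1,0.0],0,1],[[7.6,-0.1,0.0],0,1],[[7.6,-0.1,0.0],0,-1],[[7.6,-0.1,0.0],0,-1],[[7.6,-0.1,0.0],0,-1],[[7.6,-0.1,0.0],0,-1],[[7.6,-0.1,0.0],0,-1],[[7.6,-0.1,0.0],0,-1],[[7.6,-0.1,0.0],0,-1],[[7.6,-0.1,0.0],0,-1]]' --force 20

```text
time_s: 5.18
ee_pos: [620.8, 142.6, 114.9]
ee_rot: [64.2, 89.9, 6.6]
force: [0.2, -0.0, 5.3]
gripper_width: 59.7
```

Call:
move_arm --moves '[[[-1,0,0],0,-1],[[-4,0,0],0,-1],[[-8,0,0],0,-1],[[-8,0,0],0,-1],[[-8,0,0],0,-1]]'

```text
time_s: 5.8
ee_pos: [619.6, 142.3, 193.0]
ee_rot: [-108.2, 89.8, -165.8]
force: [0.1, -0.4, -2.8]
gripper_width: 59.9
```

Run:
```python
from h import *
s,p,M=tool();print(p,s["gripper_width"])
plan(516,277.6,170,-20.0)
shot("wrist","w3")
```

```text
[619.55255859 142.33091462 192.95212927] 59.898274182370656
shift cm [  2.31  -1.5  -16.97] turn rad 0.914 (-52 deg) q6 48 jaw yaw -20.0 cur 32.4
shift cm [  2.31  -1.5  -16.97] turn rad -2.228 (128 deg) q6 -132 jaw yaw 160.0 cur 32.4
```

View pics/w3.png

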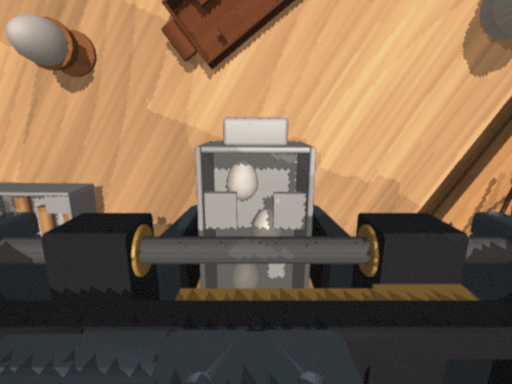

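Call:
move_arm --moves '[[[0,-1.5,-17.0],0.914,-1],[[0,-1.5,-17.0],0.914,-1],[[0,-1.5,-17.0],0.914,-1],[[0,-1.5,-17.0],0.914,-1],[[0,-1.5,-17.0],0.914,-1],[[0,-1.5,-17.0],0.914,-1],[[2.3,-1.5,-17.0],0.914,-1],[[2.3,-1.5,-17.0],0.914,-1],[[2.3,-1.5,-17.0],0.914,-1],[[2.3,-1.5,-17.0],0.914,-1]]'

```text
time_s: 7.1
ee_pos: [517.2, 278.2, 171.9]
ee_rot: [134.0, 89.9, 24.0]
force: [0.3, 0.5, -2.4]
gripper_width: 59.8
```

Run:
```python
from h import *
s,p,M=tool();print(p,s["gripper_width"])
plan(516,277.6,133,-20.0)
shot("wrist","w4"); shot("scene","s4");im=shot("top","t4")
cv2.imwrite("pics/t4c.png",crop(im,130,165,110,90,7))
```

```text
[517.15100066 278.18029023 171.89655064] 59.823897409379576
shift cm [ 3.89 -0.09  0.1 ] turn rad 0.001 (-0 deg) q6 48 jaw yaw -20.0 cur -20.0
shift cm [ 3.89 -0.09  0.1 ] turn rad -3.141 (180 deg) q6 -132 jaw yaw 160.0 cur -20.0
```

View pics/w4.png

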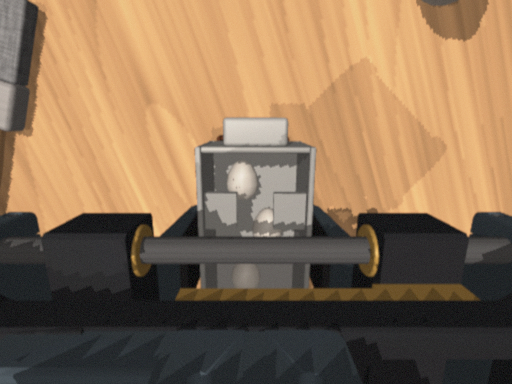

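View pics/s4.png

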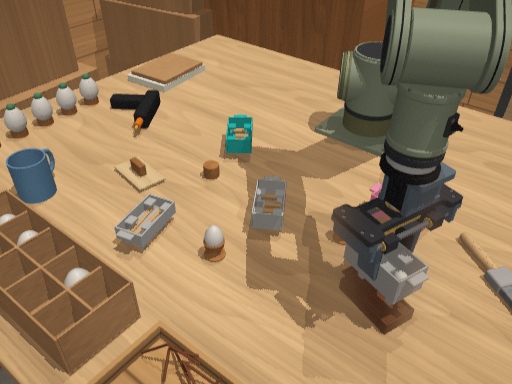

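View pics/t4c.png

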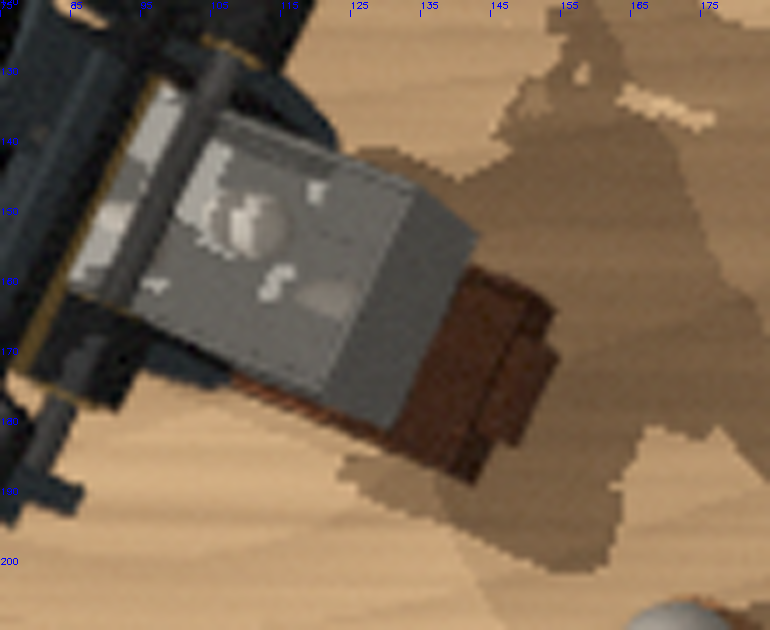

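Run:
```python
from h import *
c=cal("top")
for u,v,z in [(413,188,123),(322,393,123)]: print(pt(c,((u+.5)/7-.5+75,(v+.5)/7-.5+120),z))
for u,v,z in [(413,188,123),(322,393,123)]: pass
# stand tab-end top corners: expected from wrist fit
for p in [(525.9,217,24),(469.6,237.9,24)]: print(((px(c,p)-[75,120]+.5)*7).round())
ct=np.array([517.2,278.2]);a=np.radians(70);X=np.array([np.cos(a),np.sin(a)]);Y=np.array([-X[1],X[0]])
for s in(30,-30): print("expect",ct-55*X+s*Y)
```

```text
[523.81067533 216.22257711 123.        ]
[469.11060629 234.98159387 123.        ]
[530. 280.]
[445. 464.]
expect [470.19811349 236.77751016]
expect [526.57967074 216.25630156]
```

Call:
move_arm --moves '[[[1.0,-0.1,0.1],0,-1],[[2.0,-0.1,0.1],0,-1],[[2.8,-0.1,0.1],0,-1],[[3.3,-0.1,0.1],0,-1],[[3.6,-0.1,0.1],0,-1],[[3.8,-0.1,0.1],0,-1],[[3.8,-0.1,0.1],0,-1]]'

```text
time_s: 8.12
ee_pos: [515.5, 277.5, 133.2]
ee_rot: [96.3, 90.0, -13.7]
force: [-0.1, 0.5, -1.9]
gripper_width: 59.9
```

Run:
```python
from h import *
s,p,M=tool();print(p,s["force"])
im=shot("top","t5")
cv2.imwrite("pics/t5c.png",crop(im,130,165,110,90,7))
im=shot("scene","s5")
cv2.imwrite("pics/s5c.png",crop(im,385,270,110,90,7))
```

```text
[515.52475168 277.499821   133.24684597] [-0.13855754  0.54767634 -1.86523151]
```

View pics/t5c.png

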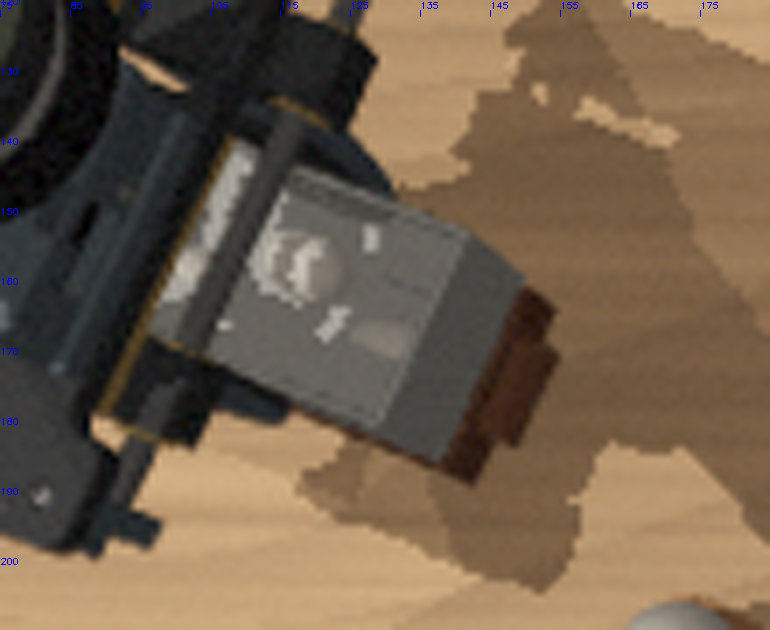

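View pics/s5c.png

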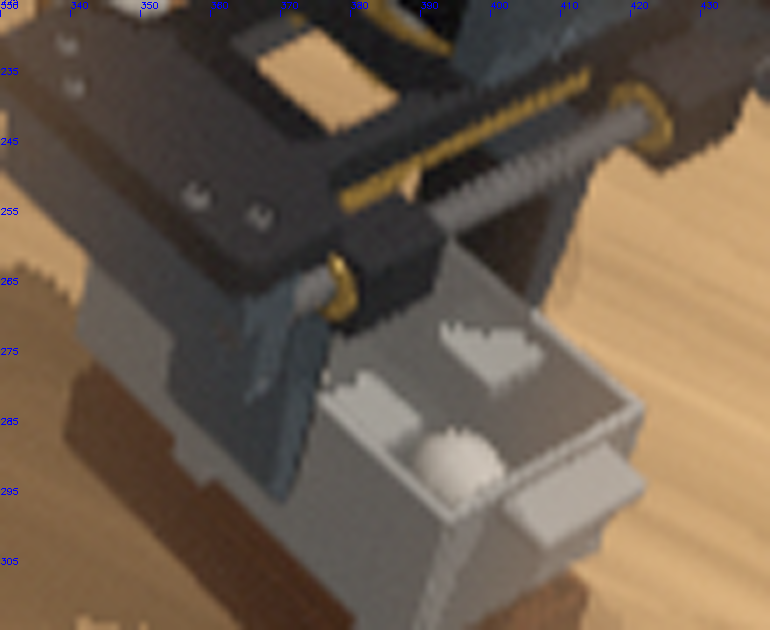

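Call:
move_arm --moves '[[[0.1,0,0],0,-1],[[0.1,0,0],0,-1],[[0.1,0,0],0,-1]]'

```text
time_s: 8.6
ee_pos: [515.7, 277.6, 132.9]
ee_rot: [133.3, 89.9, 23.3]
force: [-0.9, -1.7, 4.3]
gripper_width: 60.1
```

Call:
move_arm --moves '[[[0,0,0],0,-0.2],[[0,0,0],0,0.6],[[0,0,0],0,1],[[0,0,0],0,1],[[0,0,0],0,1],[[0,0,0],0,1],[[-3,0,0],0,1],[[-7,0,0],0,1],[[-11,0,0],0,1],[[-14,0,0],0,1],[[-14,0,0],0,1]]'

```text
time_s: 9.98
ee_pos: [516.4, 278.0, 274.8]
ee_rot: [136.3, 89.7, 26.3]
force: [-0.1, 0.0, -0.0]
gripper_width: 91.0
```

Run:
```python
from h import *
s,p,M=tool();print(p,s["force"],s["time_s"])
shot("wrist","w6")
im=shot("top","t6")
cv2.imwrite("pics/t6c.png",crop(im,130,165,110,90,7))
im=shot("scene","s6")
cv2.imwrite("pics/s6c.png",crop(im,385,270,110,90,7))
plan(452,12,250,121.5)
```

```text
[516.39872375 277.9827087  274.76648668] [-0.06146984  0.0374391  -0.03249776] 9.975
shift cm [ 2.13  3.16 27.06] turn rad -2.470 (141 deg) q6 -120 jaw yaw 121.5 cur -20.0
shift cm [ 2.13  3.16 27.06] turn rad 0.672 (-39 deg) q6 60 jaw yaw 301.5 cur -20.0
```

View pics/w6.png

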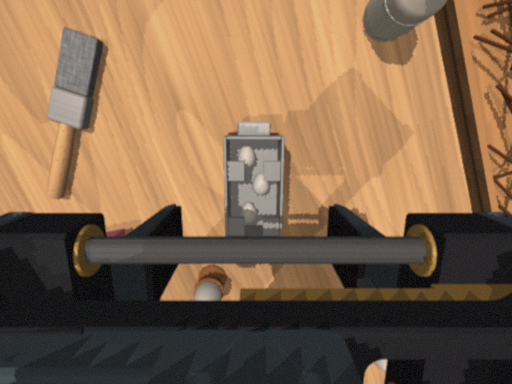

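View pics/s6c.png

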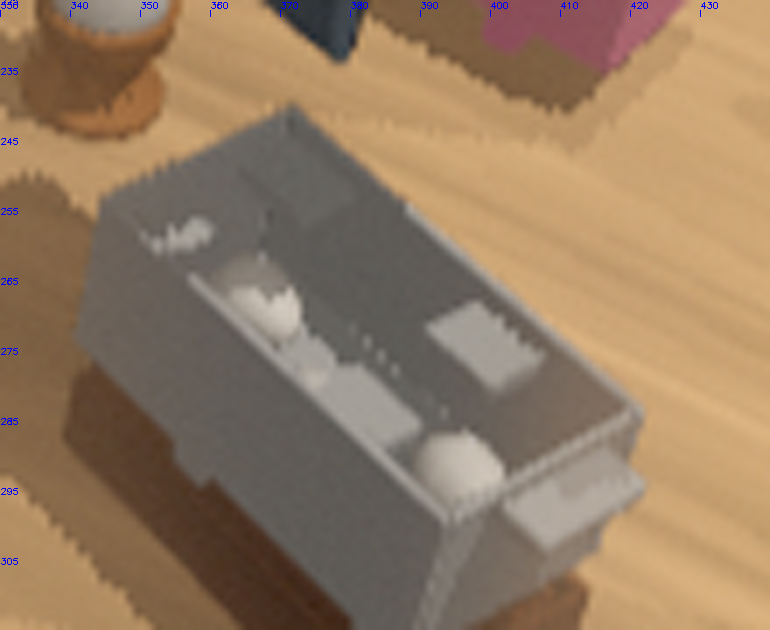

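Run:
```python
from h import *
c=pickle.load(open("pics/w6.cal","rb"))
A=pt(c,(254.3,135.5),84);print(A)
a=np.radians(70);print("center",A[:2]-55*np.array([np.cos(a),np.sin(a)]))
plan(452,12,190,-58.3)
```

```text
[535.16017444 328.34779682  84.        ]
center [516.34906656 276.66470268]
shift cm [ 8.13  3.18 27.05] turn rad 0.669 (-38 deg) q6 60 jaw yaw -58.3 cur -20.0
shift cm [ 8.13  3.18 27.05] turn rad -2.473 (142 deg) q6 -120 jaw yaw 121.7 cur -20.0
```

Call:
move_arm --moves '[[[0,3.2,27.0],0.669,1],[[0,3.2,27.0],0.669,1],[[0,3.2,27.0],0.669,1],[[0,3.2,27.0],0.669,1],[[8.1,3.2,27.0],0.669,1],[[8.1,3.2,27.0],0.669,1],[[8.1,3.2,27.0],0.669,1],[[8.1,3.2,27.0],0.669,1],[[8.1,3.2,27.0],0.669,1]]'

```text
time_s: 11.25
ee_pos: [454.0, 13.3, 192.1]
ee_rot: [148.4, 89.9, 0.1]
force: [0.3, -0.3, 0.0]
gripper_width: 91.5
```

Run:
```python
from h import *
s,p,M=tool();print(p,s["force"],s["time_s"],s["qvel"].round(1))
shot("wrist","w7")
```

```text
[453.97872048  13.25320253 192.11158992] [ 0.33224459 -0.34264911  0.03740164] 11.25 [ 0.  -0.3  0.1 -0.1 -0.   0. ]
```

View pics/w7.png

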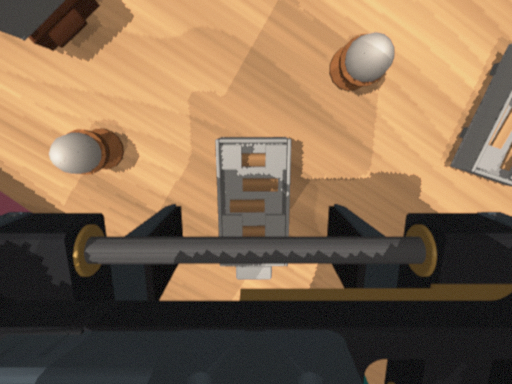

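Run:
```python
from h import *
c=pickle.load(open("pics/w7.cal","rb"))
A=pt(c,(254.3,137.5),56);B=pt(c,(254.5,266),56);print(A,B,(A+B)/2,np.hypot(*(A-B)[:2]))
C=((A+B)/2)[:2]
plan(*C,104,-58.3)
```

```text
[500.15411446  41.37962177  56.        ] [405.91014081 -17.14288731  56.        ] [453.03212763  12.11836723  56.        ] 110.93606554498041
shift cm [8.81 0.04 0.14] turn rad 0.000 (-0 deg) q6 60 jaw yaw -58.3 cur -58.3
shift cm [8.81 0.04 0.14] turn rad -3.141 (180 deg) q6 -120 jaw yaw 121.7 cur -58.3
```

Call:
move_arm --moves '[[[3.0,0,0.1],0,1],[[6.0,0,0.1],0,1],[[8.7,0,0.1],0,1],[[8.8,0,0.1],0,1],[[8.8,0,0.1],0,-1],[[8.8,0,0.1],0,-1],[[8.8,0,0.1],0,-1],[[8.8,0,0.1],0,-1],[[8.8,0,0.1],0,-1],[[8.8,0,0.1],0,-1],[[8.8,0,0.1],0,-1],[[8.8,0,0.1],0,-1]]'

```text
time_s: 12.8
ee_pos: [452.7, 12.4, 103.9]
ee_rot: [159.0, 89.9, 10.6]
force: [-2.0, -0.5, 6.5]
gripper_width: 59.9
```

Call:
move_arm --moves '[[[-1,0,0],0,-1],[[-5,0,0],0,-1],[[-10,0,0],0,-1],[[-15,0,0],0,-1],[[-15,0,0],0,-1],[[-15,0,0],0,-1]]'

```text
time_s: 13.55
ee_pos: [451.4, 12.2, 252.5]
ee_rot: [-24.5, 89.9, -172.8]
force: [-0.2, -0.3, -2.0]
gripper_width: 59.9
```

Run:
```python
from h import *
s,p,M=tool();print(p,s["gripper_width"])
plan(516.0,277.4,210,-20.0)
shot("wrist","w8")
```

```text
[451.43105735  12.23589724 252.50337113] 59.922018493563165
shift cm [  4.23 -19.17 -19.43] turn rad -0.669 (38 deg) q6 48 jaw yaw -20.0 cur -58.3
shift cm [  4.23 -19.17 -19.43] turn rad -3.810 (218 deg) q6 -132 jaw yaw 160.0 cur -58.3
```

View pics/w8.png

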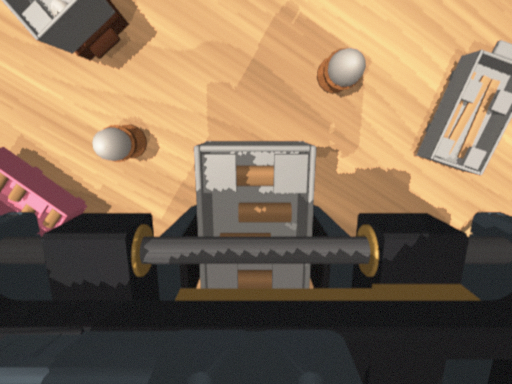

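Call:
move_arm --moves '[[[0,-19.2,-19.4],-0.669,-1],[[0,-19.2,-19.4],-0.669,-1],[[0,-19.2,-19.4],-0.669,-1],[[0,-19.2,-19.4],-0.669,-1],[[0,-19.2,-19.4],-0.669,-1],[[2,-19.2,-19.4],-0.669,-1],[[4.2,-19.2,-19.4],-0.669,-1],[[4.2,-19.2,-19.4],-0.669,-1],[[4.2,-19.2,-19.4],-0.669,-1],[[4.2,-19.2,-19.4],-0.669,-1]]'

```text
time_s: 14.85
ee_pos: [517.1, 277.4, 212.1]
ee_rot: [130.8, 89.9, 20.8]
force: [0.2, 0.0, -1.7]
gripper_width: 59.9
```

Run:
```python
from h import *
s,p,M=tool();print(p,s["gripper_width"],s["force"])
plan(516.0,277.4,182.4,-20.0)
im=shot("scene","s9")
cv2.imwrite("pics/s9c.png",crop(im,385,250,110,90,7))
```

```text
[517.08847809 277.43118537 212.07006058] 59.945097777649615 [ 0.23238707  0.00372338 -1.69488548]
shift cm [ 2.97 -0.1   0.04] turn rad -0.001 (0 deg) q6 48 jaw yaw -20.0 cur -20.0
shift cm [ 2.97 -0.1   0.04] turn rad -3.142 (180 deg) q6 -132 jaw yaw 160.0 cur -20.0
```

View pics/s9c.png

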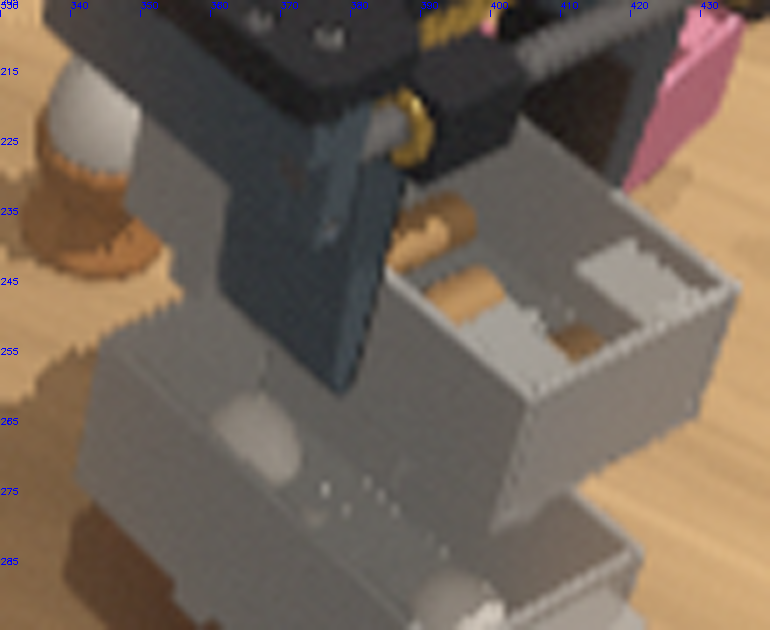

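Call:
move_arm --moves '[[[0.8,-0.1,0],0,-1],[[1.6,-0.1,0],0,-1],[[2.2,-0.1,0],0,-1],[[2.6,-0.1,0],0,-1],[[2.9,-0.1,0],0,-1],[[3.0,-0.1,0],0,-1],[[3.0,-0.1,0],0,-1],[[3.0,-0.1,0],0,-1]]'

```text
time_s: 15.9
ee_pos: [515.7, 277.9, 181.9]
ee_rot: [131.3, 90.0, 21.3]
force: [-2.4, -1.8, 5.1]
gripper_width: 59.9
```

Contact at the expected height (181.9). Release and back off.

Call:
move_arm --moves '[[[0,0,0],0,-0.2],[[0,0,0],0,0.6],[[0,0,0],0,1],[[0,0,0],0,1],[[0,0,0],0,1],[[0,0,0],0,1],[[-3,0,0],0,1],[[-7,0,0],0,1],[[-11,0,0],0,1],[[-13,0,0],0,1],[[-13,0,0],0,1]]'

```text
time_s: 17.27
ee_pos: [516.2, 278.2, 312.9]
ee_rot: [136.1, 89.8, 26.1]
force: [0.6, -0.1, -1.1]
gripper_width: 91.2
```

Run:
```python
from h import *
s,p,M=tool();print(p,s["force"],s["time_s"])
im=shot("wrist","w10")
cv2.imwrite("pics/w10c.png",crop(im,254,170,110,90,7))
im=shot("scene","s10")
cv2.imwrite("pics/s10c.png",crop(im,385,260,110,90,7))
for y in (-76.6,103.4): plan(632,-144.5,180,y)
```

```text
[516.24141197 278.19573911 312.89099662] [ 0.614415   -0.11116995 -1.1152333 ] 17.275
shift cm [13.04 25.41 35.67] turn rad 0.988 (-57 deg) q6 64 jaw yaw -76.6 cur -20.0
shift cm [13.04 25.41 35.67] turn rad -2.154 (123 deg) q6 -116 jaw yaw 103.4 cur -20.0
shift cm [13.04 25.41 35.67] turn rad -2.154 (123 deg) q6 -116 jaw yaw 103.4 cur -20.0
shift cm [13.04 25.41 35.67] turn rad 0.988 (-57 deg) q6 64 jaw yaw 283.4 cur -20.0
```

View pics/w10c.png

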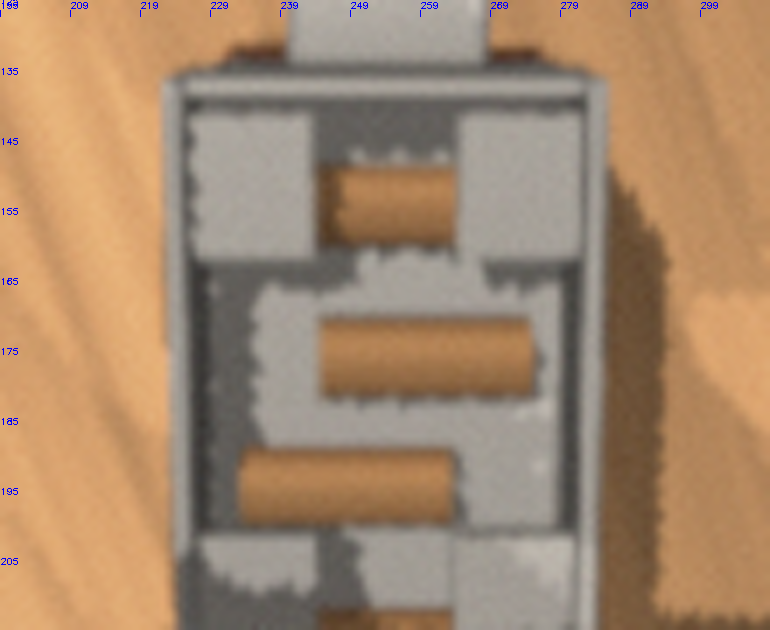

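View pics/s10c.png

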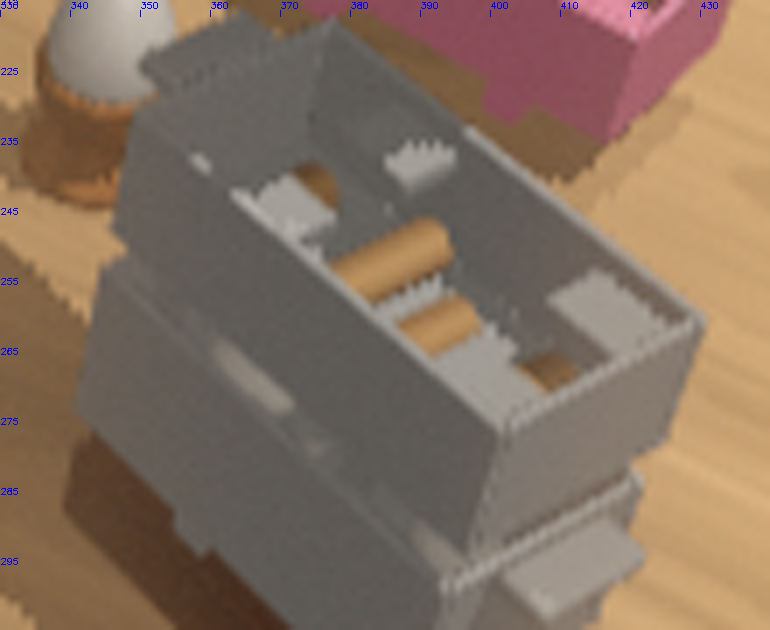

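Run:
```python
from h import *
c=pickle.load(open("pics/w10.cal","rb"))
A=pt(c,(253.6,135.4),134);print(A)
a=np.radians(70);print("center",A[:2]-55*np.array([np.cos(a),np.sin(a)]))
```

```text
[534.23727202 329.16952255 134.        ]
center [515.42616414 277.48642841]
```

Call:
move_arm --moves '[[[0,25.4,35.7],0.985,1],[[0,25.4,35.7],0.985,1],[[0,25.4,35.7],0.985,1],[[0,25.4,35.7],0.985,1],[[0,25.4,35.7],0.985,1],[[3,25.4,35.7],0.985,1],[[7,25.4,35.7],0.985,1],[[13,25.4,35.7],0.985,1],[[13,25.4,35.7],0.985,1],[[13,25.4,35.7],0.985,1],[[13,25.4,35.7],0.985,1],[[13,25.4,35.7],0.985,1]]'

```text
time_s: 18.88
ee_pos: [633.2, -143.8, 183.7]
ee_rot: [152.7, 89.8, -13.7]
force: [-0.1, 0.2, -0.1]
gripper_width: 91.1
```

Run:
```python
from h import *
s,p,M=tool();print(p,s["force"],s["time_s"],s["qvel"].round(1))
shot("wrist","w11")
```

```text
[ 633.23530776 -143.78151963  183.70137338] [-0.12040633  0.2043895  -0.10553831] 18.875 [-0.2  0.3  0.5 -0.1 -0.2 -0. ]
```

View pics/w11.png

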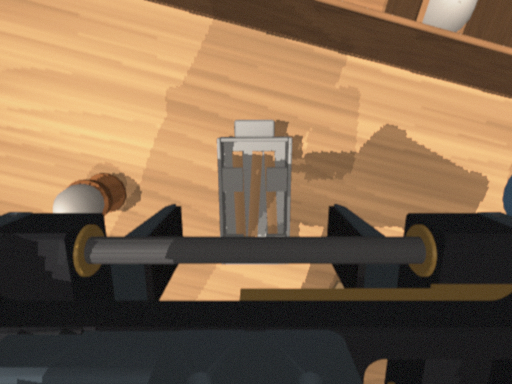

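Run:
```python
from h import *
im=cv2.imread("pics/w11.png"); cv2.imwrite("pics/w11c.png",crop(im,254,180,110,100,7))
c=pickle.load(open("pics/w11.cal","rb"))
s,p,M=tool()
A=pt(c,(254.5,137),46);a=np.radians(13.7);C=A[:2]-55*np.array([np.cos(a),np.sin(a)]);print(A,C)
plan(*C,95,-76.3)
```

```text
[ 686.71845982 -131.68314132   46.        ] [ 633.28325822 -144.70923936]
shift cm [8.83 0.07 0.03] turn rad -0.001 (0 deg) q6 63 jaw yaw -76.3 cur -76.4
shift cm [8.83 0.07 0.03] turn rad -3.143 (180 deg) q6 -117 jaw yaw 103.7 cur -76.4
```

View pics/w11c.png

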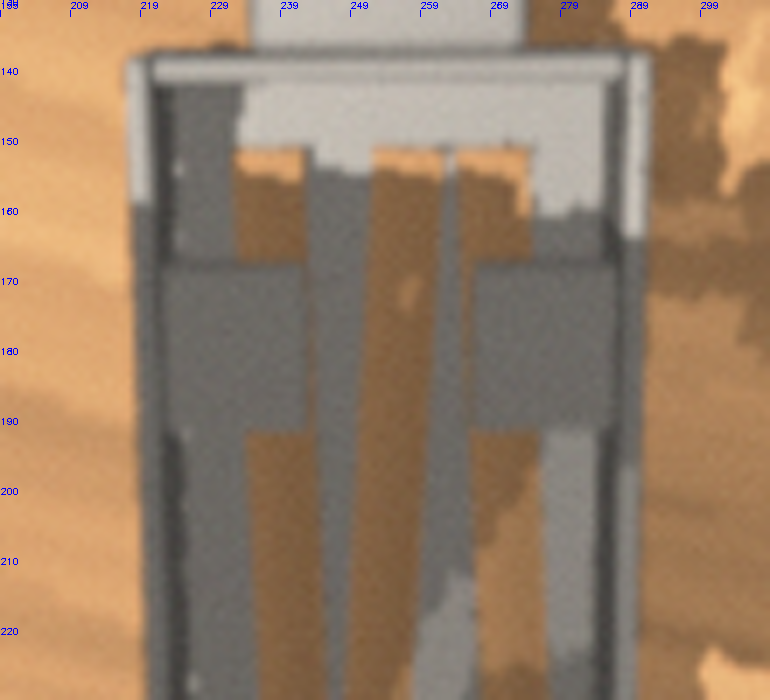

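Call:
move_arm --moves '[[[3.0,0.1,0],0,1],[[6.0,0.1,0],0,1],[[8.7,0.1,0],0,1],[[8.8,0.1,0],0,1],[[8.8,0.1,0],0,-1],[[8.8,0.1,0],0,-1],[[8.8,0.1,0],0,-1],[[8.8,0.1,0],0,-1],[[8.8,0.1,0],0,-1],[[8.8,0.1,0],0,-1],[[8.8,0.1,0],0,-1],[[8.8,0.1,0],0,-1]]'

```text
time_s: 20.42
ee_pos: [632.9, -145.3, 94.2]
ee_rot: [163.2, 89.9, -3.2]
force: [-0.5, 1.4, 6.9]
gripper_width: 60.3
```

Call:
move_arm --moves '[[[-1,0,0],0,-1],[[-5,0,0],0,-1],[[-10,0,0],0,-1],[[-15,0,0],0,-1],[[-20,0,0],0,-1],[[-20,0,0],0,-1],[[-20,0,0],0,-1]]'

```text
time_s: 21.3
ee_pos: [631.9, -145.3, 292.3]
ee_rot: [-19.4, 89.9, 174.2]
force: [-1.0, -0.2, -1.9]
gripper_width: 59.6
```

Run:
```python
from h import *
s,p,M=tool();print(p,s["gripper_width"])
plan(515.8,277.5,255,-20.0)
shot("wrist","w12")
```

```text
[ 631.91415645 -145.34393303  292.31249992] 59.55090748779586
shift cm [  3.76 -43.83   1.36] turn rad -0.985 (56 deg) q6 48 jaw yaw -20.0 cur -76.4
shift cm [  3.76 -43.83   1.36] turn rad -4.127 (236 deg) q6 -132 jaw yaw 160.0 cur -76.4
```

View pics/w12.png

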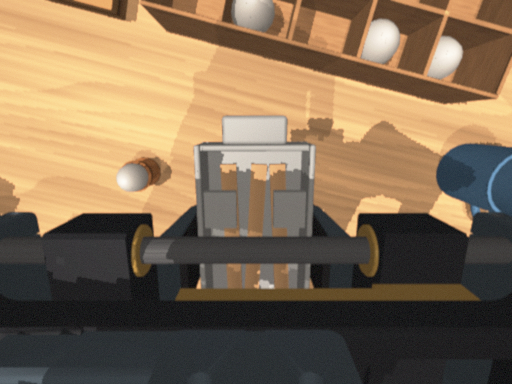

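Call:
move_arm --moves '[[[0,-43.8,1.4],-0.985,-1],[[0,-43.8,1.4],-0.985,-1],[[0,-43.8,1.4],-0.985,-1],[[0,-43.8,1.4],-0.985,-1],[[0,-43.8,1.4],-0.985,-1],[[0,-43.8,1.4],-0.985,-1],[[0,-43.8,1.4],-0.985,-1],[[0,-43.8,1.4],-0.985,-1],[[0,-43.8,1.4],-0.985,-1],[[2,-43.8,1.4],-0.985,-1],[[3.8,-43.8,1.4],-0.985,-1],[[3.8,-43.8,1.4],-0.985,-1],[[3.8,-43.8,1.4],-0.985,-1]]'

```text
time_s: 22.98
ee_pos: [516.9, 276.2, 255.6]
ee_rot: [110.6, 90.0, 0.5]
force: [0.4, 0.3, -1.6]
gripper_width: 59.8
```

Run:
```python
from h import *
s,p,M=tool();print(p,s["gripper_width"],s["force"])
plan(515.8,277.5,222.2,-20.0)
im=shot("scene","s13")
cv2.imwrite("pics/s13c.png",crop(im,385,230,110,90,7))
```

```text
[516.85754157 276.17924251 255.63815845] 59.800671614379574 [ 0.3598779   0.29771558 -1.64465313]
shift cm [ 3.34 -0.15 -0.09] turn rad -0.002 (0 deg) q6 48 jaw yaw -20.0 cur -20.1
shift cm [ 3.34 -0.15 -0.09] turn rad -3.143 (180 deg) q6 -132 jaw yaw 160.0 cur -20.1
```

View pics/s13c.png

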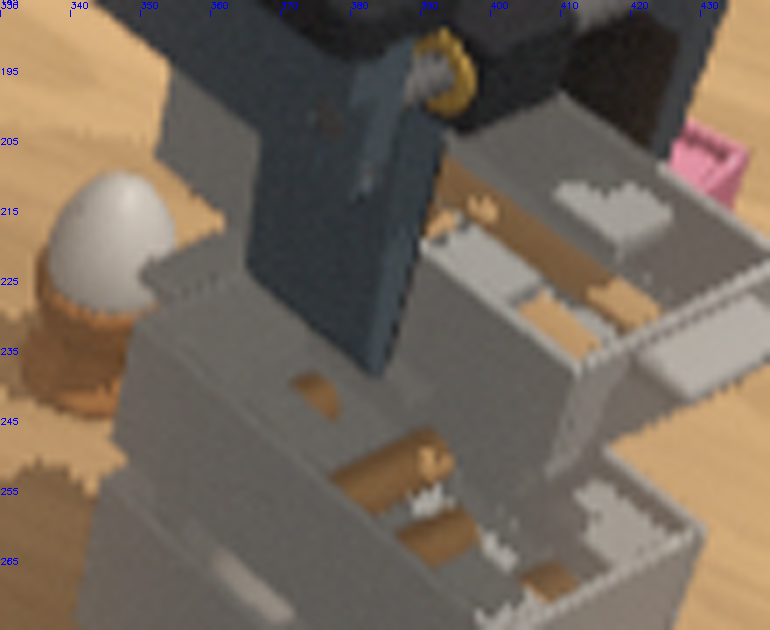

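Call:
move_arm --moves '[[[0.8,-0.1,-0.1],0,-1],[[1.6,-0.1,-0.1],0,-1],[[2.3,-0.1,-0.1],0,-1],[[2.8,-0.1,-0.1],0,-1],[[3.1,-0.1,-0.1],0,-1],[[3.3,-0.1,-0.1],0,-1],[[3.3,-0.1,-0.1],0,-1],[[3.3,-0.1,-0.1],0,-1]]'

```text
time_s: 24.02
ee_pos: [515.7, 278.4, 222.4]
ee_rot: [119.5, 90.0, 9.5]
force: [-0.4, -0.1, -1.7]
gripper_width: 59.8
```

Call:
move_arm --moves '[[[0.1,0.05,0.0],0,-1],[[0.1,0.05,0.0],0,-1],[[0.1,0.05,0.0],0,-1]]'

```text
time_s: 24.4
ee_pos: [515.9, 278.4, 222.2]
ee_rot: [178.1, 90.0, 68.1]
force: [-2.8, 0.1, 6.0]
gripper_width: 59.8
```

Contact at 222.2 as expected; release and back off.

Call:
move_arm --moves '[[[0,0,0],0,-0.2],[[0,0,0],0,0.6],[[0,0,0],0,1],[[0,0,0],0,1],[[0,0,0],0,1],[[0,0,0],0,1],[[-3,0,0],0,1],[[-7,0,0],0,1],[[-11,0,0],0,1],[[-13,0,0],0,1],[[-13,0,0],0,1]]'

```text
time_s: 25.78
ee_pos: [516.5, 278.4, 352.9]
ee_rot: [135.3, 89.8, 25.3]
force: [0.2, 0.1, -0.3]
gripper_width: 91.5
```

Run:
```python
from h import *
s,p,M=tool();print(p,s["force"],s["time_s"])
im=shot("wrist","w14")
cv2.imwrite("pics/w14c.png",crop(im,254,170,110,90,7))
im=shot("scene","s14")
cv2.imwrite("pics/s14c.png",crop(im,385,245,110,106,7)[:600])
for y in (-10,): plan(521.4,-300.5,210,y)
```

```text
[516.52042998 278.42120634 352.88397423] [ 0.21693523  0.11958587 -0.29091985] 25.775
shift cm [14.07 20.33 54.16] turn rad -0.174 (10 deg) q6 -20 jaw yaw -10.0 cur -20.0
```

View pics/w14c.png

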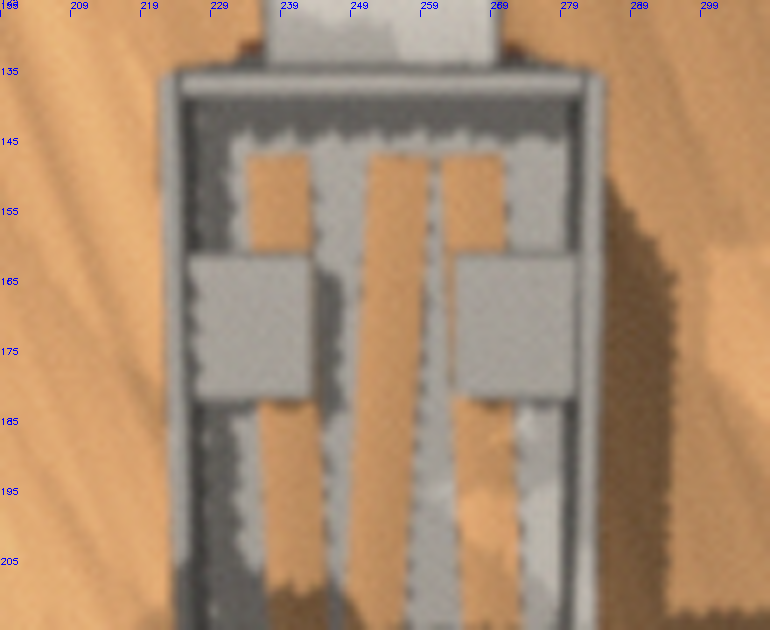

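View pics/s14c.png

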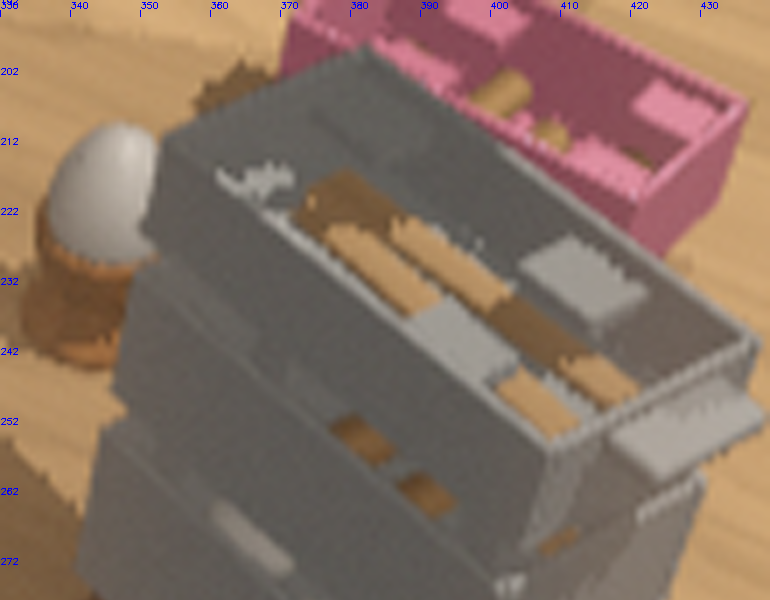

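Call:
move_arm --moves '[[[0,20.3,54.2],-0.174,1],[[0,20.3,54.2],-0.174,1],[[0,20.3,54.2],-0.174,1],[[0,20.3,54.2],-0.174,1],[[0,20.3,54.2],-0.174,1],[[0,20.3,54.2],-0.174,1],[[0,20.3,54.2],-0.174,1],[[0,20.3,54.2],-0.174,1],[[0,20.3,54.2],-0.174,1],[[6,20.3,54.2],-0.174,1],[[12,20.3,54.2],-0.174,1],[[14,20.3,54.2],-0.174,1],[[14,20.3,54.2],-0.174,1],[[14,20.3,54.2],-0.174,1],[[14,20.3,54.2],-0.174,1]]'

```text
time_s: 27.75
ee_pos: [522.1, -300.7, 212.7]
ee_rot: [68.0, 89.8, -32.0]
force: [-0.6, -0.4, 0.2]
gripper_width: 91.3
```

Run:
```python
from h import *
c=pickle.load(open("pics/w14.cal","rb"))
A=pt(c,(253.5,134.9),174);a=np.radians(70);print("shallow center",A[:2]-55*np.array([np.cos(a),np.sin(a)]))
s,p,M=tool();print(p,s["force"],s["time_s"],s["qvel"].round(1))
shot("wrist","w15")
```

```text
shallow center [515.77142786 278.1981182 ]
[ 522.09292364 -300.74520369  212.68128206] [-0.55373931 -0.43570924  0.24438783] 27.75 [-0.  -0.2  0.2  0.  -0.1  0.1]
```

View pics/w15.png

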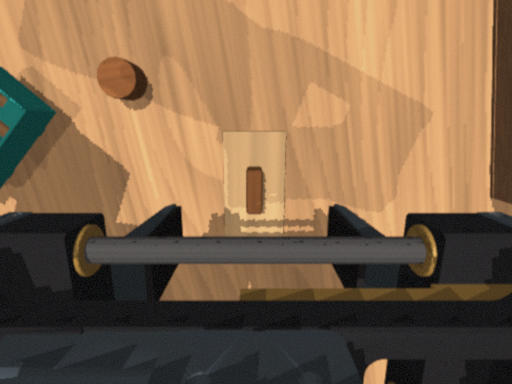

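Run:
```python
from h import *
c=pickle.load(open("pics/w15.cal","rb"))
A=pt(c,(254.5,130.8),11);a=np.radians(80);print("lid center",A[:2]-57*np.array([np.cos(a),np.sin(a)]))
B=(pt(c,(254.5,168),39)+pt(c,(254.5,214),39))/2;print(B)
im=cv2.imread("pics/w15.png"); cv2.imwrite("pics/w15c.png",crop(im,254,175,110,100,7))
plan(521.5,-300.7,92.5,-10)
```

```text
lid center [ 522.31545058 -300.83898288]
[ 522.41242599 -299.87803773   39.        ]
shift cm [12.01 -0.08 -0.  ] turn rad -0.000 (0 deg) q6 -20 jaw yaw -10.0 cur -10.0
```

View pics/w15c.png

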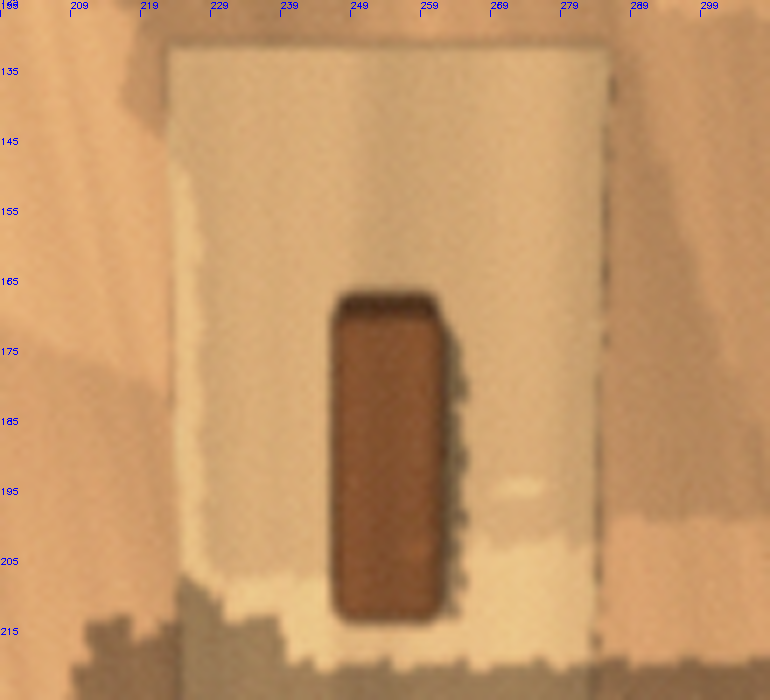

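Call:
move_arm --moves '[[[4,0,0],0,1],[[8,0,0],0,1],[[11,0,0],0,1],[[12,0,0],0,1],[[12,0,0],0,1],[[12,0,0],0,-1],[[12,0,0],0,-1],[[12,0,0],0,-1],[[12,0,0],0,-1],[[12,0,0],0,-1],[[12,0,0],0,-1],[[12,0,0],0,-1],[[12,0,0],0,-1],[[12,0,0],0,-1],[[12,0,0],0,-1],[[12,0,0],0,-1]]' --force 20

```text
time_s: 29.8
ee_pos: [521.5, -300.6, 91.2]
ee_rot: [36.2, 90.0, -63.8]
force: [0.3, -0.4, 0.1]
gripper_width: 15.9
```

Call:
move_arm --moves '[[[-1,0,0],0,-1],[[-6,0,0],0,-1],[[-12,0,0],0,-1],[[-18,0,0],0,-1],[[-24,0,0],0,-1],[[-24,0,0],0,-1],[[-24,0,0],0,-1]]'

```text
time_s: 30.68
ee_pos: [520.9, -300.2, 331.0]
ee_rot: [-104.1, 90.0, 155.9]
force: [0.2, 0.1, -2.0]
gripper_width: 15.5
```

Run:
```python
from h import *
s,p,M=tool();print(p,s["gripper_width"])
plan(515.8,278.0,285,-20.0)
im=shot("wrist","w16")
```

```text
[ 520.94106071 -300.21357263  331.04527956] 15.478201602666815
shift cm [  4.62 -10.57 -56.85] turn rad 0.174 (-10 deg) q6 48 jaw yaw -20.0 cur -10.0
shift cm [  4.62 -10.57 -56.85] turn rad -2.968 (170 deg) q6 -132 jaw yaw 160.0 cur -10.0
```

View pics/w16.png

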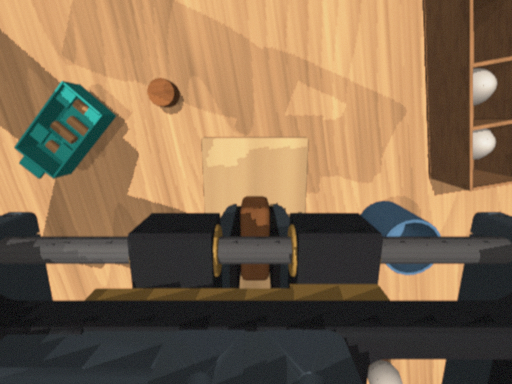

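Call:
move_arm --moves '[[[0,-10.6,-56.9],0.174,-1],[[0,-10.6,-56.9],0.174,-1],[[0,-10.6,-56.9],0.174,-1],[[0,-10.6,-56.9],0.174,-1],[[0,-10.6,-56.9],0.174,-1],[[0,-10.6,-56.9],0.174,-1],[[0,-10.6,-56.9],0.174,-1],[[0,-10.6,-56.9],0.174,-1],[[0,-10.6,-56.9],0.174,-1],[[0,-10.6,-56.9],0.174,-1],[[0,-10.6,-56.9],0.174,-1],[[0,-10.6,-56.9],0.174,-1],[[2,-10.6,-56.9],0.174,-1],[[4.1,-10.6,-56.9],0.174,-1],[[4.1,-10.6,-56.9],0.174,-1],[[4.1,-10.6,-56.9],0.174,-1]]'

```text
time_s: 32.72
ee_pos: [516.7, 277.3, 291.2]
ee_rot: [126.6, 89.9, 16.5]
force: [-0.3, 0.2, 0.0]
gripper_width: 15.6
```

Run:
```python
from h import *
s,p,M=tool();print(p,s["gripper_width"],s["force"])
plan(515.8,278.0,260.2,-20.0)
im=shot("scene","s17")
cv2.imwrite("pics/s17c.png",crop(im,395,205,110,85,7))
```

```text
[516.71697377 277.34908616 291.20326667] 15.624012401970564 [-0.28714137  0.18967596  0.0221576 ]
shift cm [ 3.1  -0.11 -0.03] turn rad -0.001 (0 deg) q6 48 jaw yaw -20.0 cur -20.1
shift cm [ 3.1  -0.11 -0.03] turn rad -3.143 (180 deg) q6 -132 jaw yaw 160.0 cur -20.1
```

View pics/s17c.png

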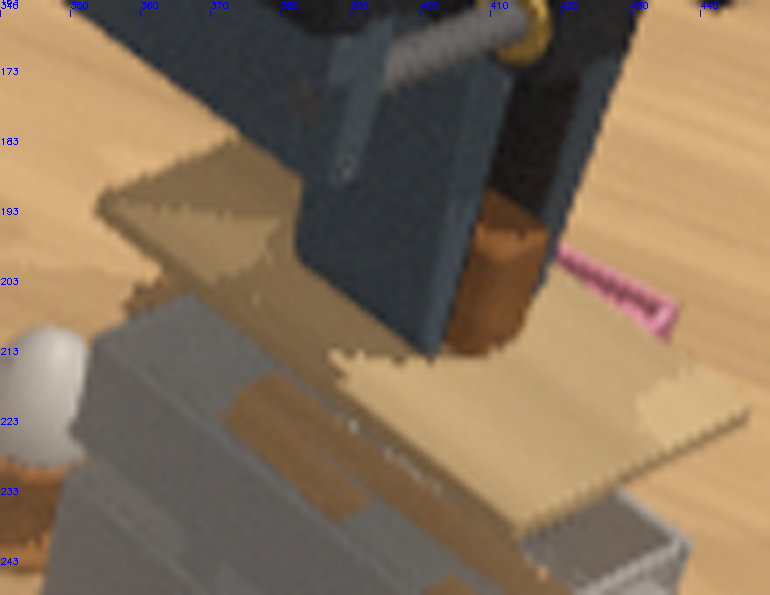

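Run:
```python
from h import *
c=pickle.load(open("pics/w16.cal","rb"))
A=pt(c,(255,136.8),250.8);a=np.radians(80);print("lid center",A[:2]-57*np.array([np.cos(a),np.sin(a)]))
```

```text
lid center [ 520.80012927 -300.1725015 ]
```

Call:
move_arm --moves '[[[0.8,-0.1,0],0,-1],[[1.6,-0.1,0],0,-1],[[2.2,-0.1,0],0,-1],[[2.6,-0.1,0],0,-1],[[2.9,-0.1,0],0,-1],[[3.1,-0.1,0],0,-1],[[3.1,-0.1,0],0,-1],[[3.1,-0.1,0],0,-1]]'

```text
time_s: 33.78
ee_pos: [515.2, 278.6, 260.1]
ee_rot: [132.1, 90.0, 22.1]
force: [-1.1, -0.6, 5.3]
gripper_width: 16.0
```

Seated at the expected height (260.1 vs 260.2). Release.

Call:
move_arm --moves '[[[0,0,0],0,-0.7],[[0,0,0],0,-0.3],[[0,0,0],0,0.2],[[0,0,0],0,0.2],[[0,0,0],0,0.2],[[0,0,0],0,0.2],[[-3,0,0],0,0.2],[[-7,0,0],0,0.2],[[-10,0,0],0,0.2],[[-10,0,0],0,0.2],[[-10,0,0],0,0.2]]'

```text
time_s: 35.15
ee_pos: [514.8, 278.4, 358.0]
ee_rot: [-40.5, 89.9, -150.5]
force: [-0.7, 0.9, -0.6]
gripper_width: 54.6
```

Run:
```python
from h import *
s,p,M=tool();print(p,s["force"],s["time_s"])
im=shot("wrist","w18"); cv2.imwrite("pics/w18c.png",crop(im,254,160,110,85,7))
im=shot("scene","s18")
cv2.imwrite("pics/s18c.png",crop(im,390,245,110,110,7)[:770]);
```

```text
[514.83452648 278.37833195 357.96691607] [-0.70384581  0.87200059 -0.62913022] 35.15
```

View pics/w18c.png

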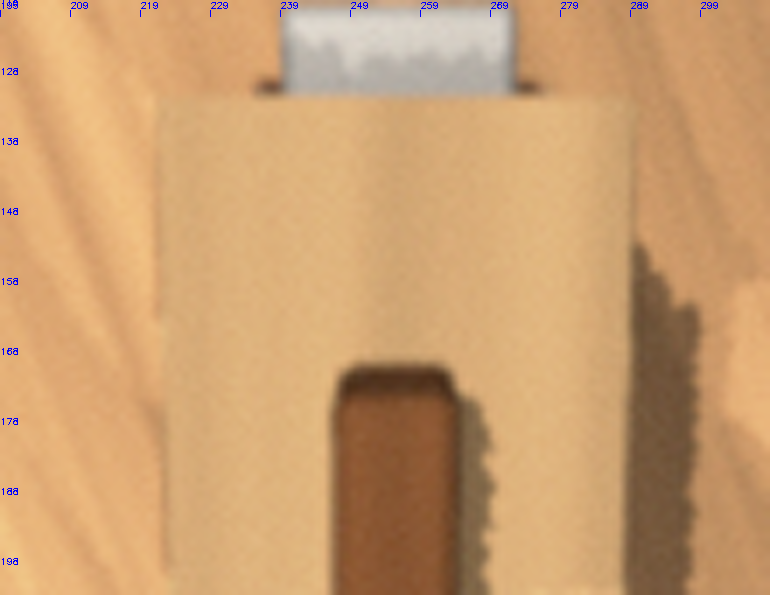

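View pics/s18.png

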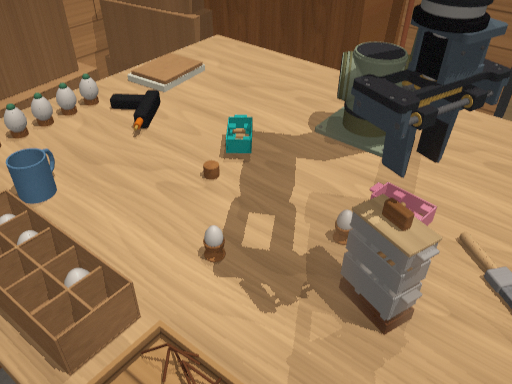

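View pics/s18c.png

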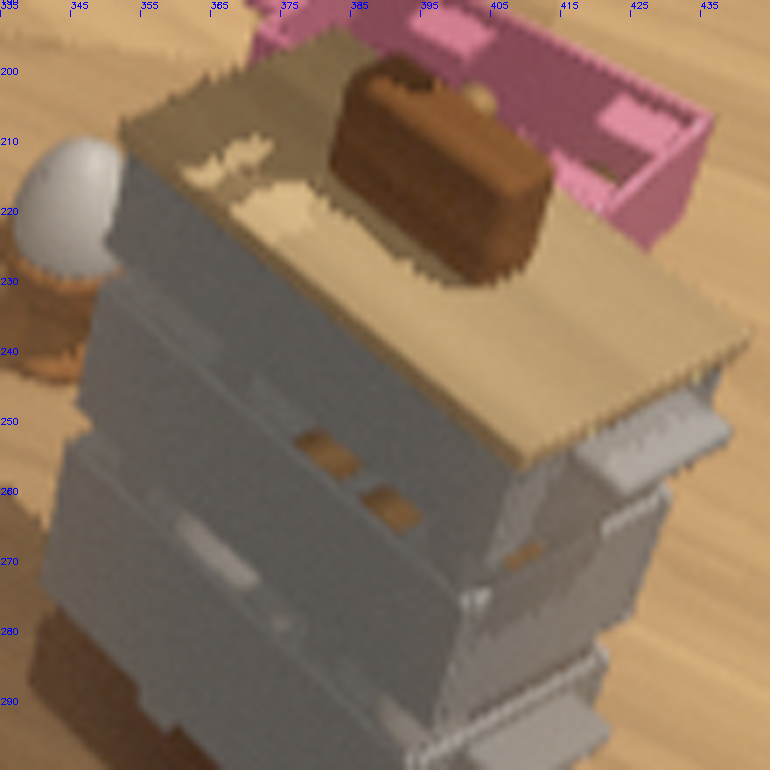

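Run:
```python
from h import *
c=pickle.load(open("pics/w18.cal","rb"))
A=pt(c,(254.3,131.3),180);a=np.radians(70);print("lid center",A[:2]-57*np.array([np.cos(a),np.sin(a)]))
from workcell import env
print(env.job_done())
```

```text
lid center [514.27908381 278.60982025]
the job is handed in; nothing more can be done
None
```

I stacked the deep, middle and shallow boxes on the stand, each turned end for end with its pull tab opposite the one below, then seated the lid and handed the job in at about 35 s of the 106 s allowed. I don't have a verdict, because the hand-in reports none.

- **Heights:** each piece touched down within about 0.5 mm of the tool height for feet on ledges or lid inside rim. Those heights were 132.9, 181.9 and 222.2 mm for the boxes and 260.1 mm for the lid.
- **Alignment:** from the wrist pictures, the stand, box and lid centres lie within about 2 mm of each other. They are at (516, 278), (516, 277), (515, 277.5), (516, 278) and (514, 279) mm.
- **Final pictures:** the stack is level, the tabs alternate and the lid is flat. Both egg cups are still upright, and the gripper is clear above the stack.
- **Disagreement:** my first reading of the stand from the top camera was off by about 5 mm, because I took the visible end face for the rim. The wrist view corrected this before the first box was placed. Some box and stand lengths also measured 2–3% short of the given sizes, which did not affect the fits.

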